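# Present the tall copper base plate to the inspection camera

### The arm

A 6-joint arm with a two-finger parallel gripper is mounted at the origin on the work surface. World frame = base frame: x ahead of the robot, y to its left, z up, the work surface at z = 0. Lengths are in m, angles in degrees, forces in N, time in s.
With the tool pointing down it reaches from about 0.4 to 0.825 m from the base axis. Payload 7 kg.
Tool frame: the origin (TCP) lies midway between the tips of the shut fingers; the grasp point (between the pads) lies ctrl.tcp_to_grasp behind it (ctrl.tcp_to_grasp is the distance from the TCP to the grasp point, in m); z points along the fingers, y is the line along which they close (so a half turn about z gives the same grasp; the last joint's range is limited). The gripper opens to 88 mm and grips with 3 to 60 N. Pads are 19 mm wide; open, the fingers measure 130 mm over their backs; the gripper's body (78 mm by 193 mm) begins 47 mm behind the grasp point.
Start: joints at [82.798, 20.546, 0.682, 0, -70.136, -16.507], TCP at [0.271, 0.618, 0.227] pointing down, gripper open.
Joint ranges: [-176.03, 176.03], [-82.01, 121.73], [-58.28, 71.71], [-173.87, 95.51], [-174.79, -0.11], [-173.66, 173.66]. Speed limits (degrees/s): [136.94, 136.94, 172.46, 180, 180, 180].

### API

Orientations are given as [roll, pitch, yaw] about the fixed x, y, z axes, in that order (R = Rz(yaw) Ry(pitch) Rx(roll)).
In Python, from plant import ctrl, imaging, close_job gives the robot as it stands.
- The arm moves only by the shell command python3 -m crank 'ROWS'. ROWS is JSON, a list of rows, each a list of 3 entries, a list of its own where there are three numbers: the shift along the world's x, y, z in m, then the turn, a rotation vector about the world's x, y, z in degrees, then the opening, from -1 (shut) to 1 (fully open), so that 0 is half open. A call has 1 to 12 rows; each row shifts and turns the commanded pose from where the row before left it; what a row does not reach is not made up. A row lasts 1/10 s, in which the tool goes at most 50 mm and 8.59 degrees, less where a joint would pass 70% of its speed; a pose out of reach is approached as far as the arm can. A call is refused whole if a number of a shift passes 0.05 or a number of a turn 8.59, either way. A call with a gripper value outside its range is refused whole. The fingers move at their own pace and stop on an object; the grip force is fixed at half the most. Time passes only in rows, so rows that do not move let the fingers close. It gives the time, the measured TCP pose, the force, the opening and the grip force at its end, in the units of the state.
- ctrl.get_obs(): the state, without advancing time (a new reading comes with each control period).
- imaging.snapshot(name): name is "scene" or "side" or "wrist"; returns (picture, depth): 400x640x3 uint8, blue, green, red; 400x640 float32, m along the optical axis (not along the pixel's ray), 0 where there is no reading.
- imaging.camera_model(name): a dict with "mtx" (3x3 intrinsics, pixels), "D" ([k1, k2, p1, p2, k3] as OpenCV has them; the pictures are not rectified), "R" (3x3) and "t" (3): a world point X has camera coordinates R X + t. Camera axes: x right, y down, z forward; pixel columns grow to the right and rows downward; lengths in m; the calibration is good to about 2 mm. A picture is of the moment at which its call begins: read the wrist's pose just before it. camera_model takes no time and is no camera call; for the wrist camera it gives the pose at the moment of the call.
- close_job(): hands the job in; it is judged then, once.
The state is a dict: "clock": time; "joint_pos": joint angles; "qvel": joint speeds; "tau": joint torques, N m; "tool_pos": TCP position; "orientation": TCP orientation; "force": force on the tool from outside, world axes, zero at the start; "moment": the same for the moment, N m; "opening": finger opening in m; "gripper_force": force on a finger pad.
Only numpy, scipy, OpenCV 4.12 (cv2) and the standard library are available. Lean on these libraries where they do the work, as an engineer would, in place of code of your own. Each camera call takes 0.05 s, during which the arm holds its last target. There are 200 camera calls.

### The job

Draw the tallest of the three copper base plates up out of the slotted wooden block and hold it in the air in front of the inspection camera: the middle of the plate straight ahead of the lens and 16 cm from it, one face (either) square to the downward-looking line of sight, the plate's width level and the edge that was uppermost in the block still uppermost. Leave the other two plates, the ornaments and the gift goods where they stand, and keep the gripper, arm and plate off the camera. Finish while still holding the plate there, motionless, with nothing but the gripper carrying it.

Things in the scene. Friction and masses are not known exactly. Their poses are not given: they have to be found in the camera images.
- tall_plate: The plate to present: flat stiff copper plate 8 mm thick (x), 100 wide (y), 130 tall (z), about 0.25 kg, faces alike, four small screw holes. Origin: middle of its bottom edge. Stands upright in any one of the block's slots, bottom 10 mm and top edge 140 mm above the table, 90 mm showing. Loose by about 2.5 mm, so it may lean 3 degrees. Clear of the slot once raised 40 mm.
- plate_center (a point): Middle of the tall plate, 65 mm above its bottom edge and mid-thickness; axes as the plate's.
- short_plate_a: Another copper plate of the same width and thickness but 75 mm tall, in another slot (top 85 mm above the table). Leave alone. Origin: middle of its bottom edge.
- short_plate_b: Second copper plate 75 mm tall, same as short_plate_a, in the remaining slot. Leave alone. Origin: middle of its bottom edge.
- rack: Fixed wooden block 160 mm (x) by 125 mm (y), 50 mm high, with three parallel upright slots that run along its y, at its x = -50, 0 and +50 mm, 40 mm deep. Origin: centre of its underside on the table.
- camera_stand: Fixed inspection camera stand: round foot 100 mm across, slim post 325 mm tall. Origin: centre of the foot on the table; its -x is the horizontal direction in which the camera looks, roughly towards the robot. Do not touch.
- camera_head: The camera on the stand: grey box 70 x 44 x 44 mm with a black lens barrel 34 mm across and 30 mm long, 95 mm long in all. Origin: centre of the lens's front, 290 mm above the table and 70 mm in front of the post. It looks along its own -x, 25 degrees below level; its y is level, its z points up and, by 25 degrees, forwards over the view.
- focus (a point): The point where the plate's middle belongs: 160 mm from the lens's front along the line of sight, about 222 mm above the table. Axes as the camera head's: the plate's x must lie along this x (either way), the plate's z along this z.
- lantern: Bystander: miniature tin lantern, 68 mm wide roof, 93 mm tall. Origin: centre of its underside.
- cardinal: Bystander: red glass cardinal, 75 mm long, 75 mm tall. Origin: centre of its underside.
- church: Bystander: plaster church 60 x 130 mm, steeple 125 mm tall. Origin: centre of the nave's underside.
- candle_jar: Bystander: candle jar with wooden lid, 64 mm across, 80 mm tall. Origin: centre of its underside.
- gift_box: Bystander: gift box 84 x 84 mm, 64 mm tall. Origin: centre of its underside.
- bell: Bystander: brass hand bell 60 mm across, 89 mm tall. Origin: centre of its underside.
Not all that is in view belongs to the job. Leave any purple look-alike of the rack alone.

How it is judged (in metres and radians):
On the way:
1. the tall plate is held clear above the block (z of tall_plate in the frame of rack above 0.06 m and contact force between tall_plate and the fingers above 1 N and contact force between tall_plate and rack below 0.1 N), for 0.2 s.
At the end, for the whole second after the job is handed in: The fingers alone hold the tall plate still, lower edge over 120 mm up, its middle within 25 mm of the point 160 mm ahead of the lens, square to the view and level within 0.19 rad, top edge up, clear of camera and block; all other plates and goods within 25 mm of their start (distance between plate_center and focus below 0.025 m and angle between the x axis of tall_plate and the x axis of focus, either way round below 0.19 rad and angle between the z axis of tall_plate and the z axis of focus, either way round below 0.19 rad and angle between tall_plate's own z axis and vertical below 0.8 rad and height (world z) of tall_plate above 0.12 m and contact force between tall_plate and the fingers above 1 N and contact force between tall_plate and camera_stand below 0.1 N and contact force between tall_plate and rack below 0.1 N and linear speed of tall_plate below 0.02 m/s and angular speed of tall_plate below 0.15 rad/s and distance of each of lantern, cardinal, church, candle_jar, gift_box, bell, short_plate_a, short_plate_b from where it was at the start of the episode below 0.025 m); the arm keeps its last pose, push and grip.
It fails at once if another plate or a bystander is moved by 25 mm or more (distance of any of lantern, cardinal, church, candle_jar, gift_box, bell, short_plate_a, short_plate_b from where it was at the start of the episode above 0.025 m).
It fails at once if the arm, gripper or plate presses on the camera or its stand (contact force between any of the arm, the fingers, tall_plate and camera_stand above 2 N).
It also fails if it takes over 42 s, if anything falls off the work surface, if the arm or the gripper's body presses on something with over 40 N, if the wrist force passes 120 N, or if a joint passes its speed limit or range.

## Working session

There is one attempt and no reset: what is moved stays moved. The work goes in short steps, Python scripts to look and compute and a shell command to move; the robot and the scene stay as the last step left them, time stands still between calls to the robot, and variables do not carry over. Pictures are saved under pics/ and viewed, at most 10 in all, crops included, and the job is handed in when it is done.

```bash
mkdir -p pics; cat > h.py <<'E'
import numpy as np, cv2
from plant import ctrl, imaging
def snap(n,f=None):
    m=imaging.camera_model(n); p,d=imaging.snapshot(n)
    if f: cv2.imwrite('pics/'+f,p)
    np.savez('pics/%s.npz'%(f or n),p=p,d=d,**{k:np.array(v) for k,v in m.items()})
    return m,p,d
def load(f): return np.load('pics/%s.npz'%f)
def cloud(f):
    z=load(f); d=z['d']; v,u=np.mgrid[0:400,0:640]
    n=cv2.undistortPoints(np.stack([u,v],-1).reshape(-1,1,2).astype(float),z['mtx'],z['D']).reshape(400,640,2)
    c=np.concatenate([n*d[...,None],d[...,None]],-1)
    X=(c-z['t'].reshape(3))@z['R']; X[d==0]=np.nan
    return X,z['p']
E
python3 - <<'E'
from h import *
for n in ('scene','side'): snap(n,n+'0.png')
print(ctrl.get_obs(),ctrl.tcp_to_grasp)
E
```

```text
{'clock': 0.1, 'joint_pos': array([ 8.27966848e+01,  2.05896865e+01,  6.39753258e-01, -1.72709792e-02,
       -7.01369237e+01, -1.65087770e+01]), 'qvel': array([ 0.03800218, -0.10424982,  0.11687597,  0.04048363, -0.04211575,
        0.13714805]), 'tau': array([-1.73227516e-03, -5.84163952e+01,  2.93749827e+01,  7.01562077e+00,
        1.01455289e-02, -5.44896693e-05]), 'tool_pos': array([0.27127672, 0.61761262, 0.22569681]), 'orientation': array([ 1.79912110e+02, -9.11638882e-03, -2.37179657e+01]), 'force': array([-0.19510336, -0.06885345, -0.61573168]), 'moment': array([ 0.00336762, -0.02741391,  0.06656868]), 'gripper_force': 0.0, 'opening': 0.08783276807192501} 0.0188
```

View pics/scene0.png

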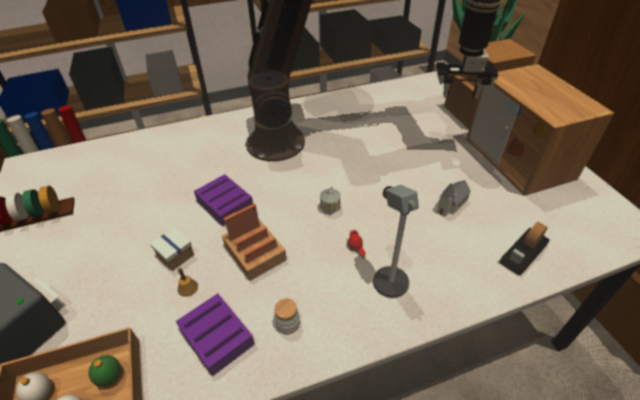

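View pics/side0.png

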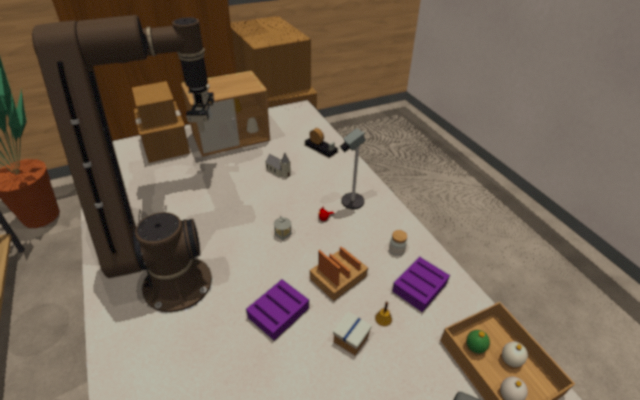

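The scene view shows the real wooden rack at (254,245). The purple look-alikes are at (224,198) and (215,332). The plate candidates in the rack are the one nearest the robot at (241,221), which stands taller, and two low ones at (252,238) and (262,248). In the side view the tall one is at (328,267), so I choose that. Next I check it in a close crop and measure with depth.

```bash
python3 - <<'E'
from h import *
a=load('scene0.png')['p'][190:290,205:305]; b=load('side0.png')['p'][235:310,295:385]
c=load('scene0.png')['p'][170:305,340:440]
cv2.imwrite('pics/crop1.png',np.hstack([cv2.resize(x,(400,540) if x is c else (400,400),interpolation=2)[:400] if x is not c else cv2.resize(x,(296,400)) for x in (a,b)]))
for n,roi in (('scene0.png',(190,290,205,305)),('side0.png',(235,310,295,385))):
    X,p=cloud(n); Y=X[roi[0]:roi[1],roi[2]:roi[3]].reshape(-1,3)
    for lo,hi in((.03,.058),(.06,.083),(.075,.09),(.095,.145),(.132,.15)):
        S=Y[(Y[:,2]>lo)&(Y[:,2]<hi)]
        if len(S)<5: continue
        r=cv2.minAreaRect((S[:,:2]*1000).astype(np.float32)); print(n,lo,hi,len(S),S.max(0).round(3),np.round(r[0]),np.round(r[1]),round(r[2],1))
X,p=cloud('scene0.png')
for nm,roi in (('stand',(180,300,370,418)),):
    Y=X[roi[0]:roi[1],roi[2]:roi[3]].reshape(-1,3)
    for lo,hi in((.004,.03),(.05,.22),(.24,.36)):
        S=Y[(Y[:,2]>lo)&(Y[:,2]<hi)]; r=cv2.minAreaRect((S[:,:2]*1000).astype(np.float32)); print(nm,lo,len(S),np.median(S,0).round(3),np.round(r[0]),np.round(r[1]),round(r[2],1))
X,p=cloud('side0.png')
Y=X[120:215,335:372].reshape(-1,3)
for lo,hi in((.004,.03),(.05,.22),(.24,.36)):
        S=Y[(Y[:,2]>lo)&(Y[:,2]<hi)]; r=cv2.minAreaRect((S[:,:2]*1000).astype(np.float32)); print('side',lo,len(S),np.median(S,0).round(3),np.round(r[0]),np.round(r[1]),round(r[2],1))
E
```

```text
scene0.png 0.03 0.058 2240 [ 0.611 -0.124  0.058] [ 414. -223.] [383. 143.] 9.2
scene0.png 0.06 0.083 542 [ 0.582 -0.145  0.083] [ 519. -207.] [110. 101.] 15.8
scene0.png 0.075 0.09 416 [ 0.581 -0.144  0.09 ] [ 519. -206.] [110. 100.] 16.4
scene0.png 0.095 0.145 436 [ 0.487 -0.172  0.143] [ 468. -221.] [ 14. 101.] 16.5
scene0.png 0.132 0.15 135 [ 0.485 -0.173  0.143] [ 468. -221.] [13. 98.] 16.5
side0.png 0.03 0.058 1134 [ 0.613 -0.124  0.058] [ 496. -232.] [262. 278.] 65.1
side0.png 0.06 0.083 288 [ 0.582 -0.143  0.083] [ 540. -283.] [109. 265.] 19.1
side0.png 0.075 0.09 273 [ 0.582 -0.143  0.09 ] [ 538. -282.] [111. 261.] 16.8
side0.png 0.095 0.145 267 [ 0.486 -0.171  0.145] [ 468. -220.] [ 13. 102.] 16.4
side0.png 0.132 0.15 102 [ 0.486 -0.171  0.146] [ 468. -219.] [ 13. 100.] 17.3
stand 0.004 869 [0.759 0.124 0.014] [589. 215.] [135. 483.] 65.5
stand 0.05 264 [0.759 0.125 0.142] [757. 126.] [16. 14.] 50.7
stand 0.24 879 [0.756 0.12  0.326] [729. 124.] [106.  44.] 7.6
side 0.004 806 [0.783 0.174 0.007] [866. 333.] [637. 168.] 63.5
side 0.05 137 [0.75  0.125 0.14 ] [751. 125.] [16. 16.] 54.3
side 0.24 416 [0.731 0.113 0.322] [729. 124.] [109.  49.] 5.8
```

View pics/crop1.png

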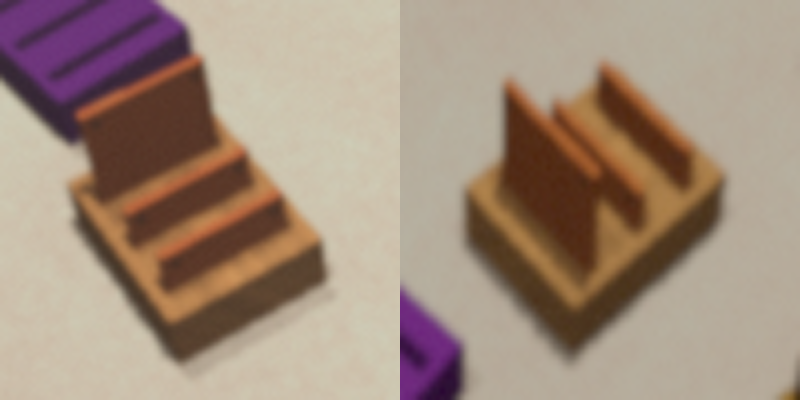

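The crop confirms it: the tall plate is in the rack slot nearest the robot, with its top edge at crop (80-200, 60-115), well above the two short plates. It is centred near (0.468, -0.220), its top is at about 0.142, and its normal is at a yaw of about 16.5°. Moving now.

```bash
python3 -m crank '[[[0.015,-0.035,0.005],[0,0,-4.2],1],[[0.015,-0.035,0.005],[0,0,-4.2],1],[[0.015,-0.035,0.005],[0,0,-4.2],1],[[0.015,-0.035,0.005],[0,0,-4.2],1],[[0.015,-0.035,0.005],[0,0,-4.2],1],[[0.015,-0.035,0.005],[0,0,-4.2],1],[[0.015,-0.035,0.005],[0,0,-4.2],1],[[0.015,-0.035,0.005],[0,0,-4.2],1],[[0.015,-0.035,0.005],[0,0,-4.2],1],[[0.015,-0.035,0.005],[0,0,-4.2],1],[[0.015,-0.035,0.005],[0,0,-4.2],1],[[0.015,-0.035,0.005],[0,0,-4.2],1]]' && python3 -m crank '[[[0,-0.04,0],[0,0,0],1],[[0,-0.04,0],[0,0,0],1],[[0,-0.04,0],[0,0,0],1],[[0,-0.04,0],[0,0,0],1],[[0,-0.04,0],[0,0,0],1],[[0,-0.04,0],[0,0,0],1],[[0,-0.04,0],[0,0,0],1],[[0,-0.04,0],[0,0,0],1],[[0,-0.04,0],[0,0,0],1],[[0.02,-0.05,0],[0,0,0],1],[[0,0,0],[0,0,0],1],[[0,0,0],[0,0,0],1]]'
python3 - <<'E'
from h import *
print(ctrl.get_obs()['joint_pos'].round(1))
snap('wrist','w1.png')
X,p=cloud('w1.png'); Y=X.reshape(-1,3)
near=np.hypot(Y[:,0]-.468,Y[:,1]+.22)<.07
for lo,hi in((.095,.15),(.132,.15)):
    S=Y[near&(Y[:,2]>lo)&(Y[:,2]<hi)]
    if len(S)>5:
        r=cv2.minAreaRect((S[:,:2]*1000).astype(np.float32)); print(len(S),S.max(0),r)
# camera axis from fixed cams, top-surface symmetric head points
for n in ('scene0.png','side0.png'):
    X,p=cloud(n); Y=X.reshape(-1,3)
    S=Y[(np.hypot(Y[:,0]-.73,Y[:,1]-.124)<.09)&(Y[:,2]>.24)&(Y[:,2]<.36)]
    for a in (3,5,7,9,11):
        c,s=np.cos(np.radians(a)),np.sin(np.radians(a)); u=S[:,0]*c+S[:,1]*s; v=-S[:,0]*s+S[:,1]*c
        print(n,a,np.percentile(u,[1,99]).round(3),np.percentile(v,[1,99]).round(3),np.ptp(np.percentile(v,[1,99])).round(4))
    S2=S[S[:,0]<np.percentile(S[:,0],8)]; print('front',S2.min(0),np.median(S2,0),S2.max(0))
E
```

```text
clock: 1.3
tool_pos: [0.4516, 0.1964, 0.2867]
orientation: [180.0, 0.0, -74.3]
force: [0.0, 1.0, 0.4]
opening: 0.0878
gripper_force: 0.0
clock: 2.5
tool_pos: [0.4695, -0.2096, 0.2856]
orientation: [179.9, 0.0, -74.3]
force: [1.7, -0.3, -0.0]
opening: 0.0875
gripper_force: 0.0
[ -2.2   3.3 -13.7  -0.  -73.1  17.9]
946 [ 0.48550668 -0.17151435  0.14249167] ((468.0134582519531, -219.43687438964844), (7.985747814178467, 99.53052520751953), 16.3569278717041)
937 [ 0.48539302 -0.17151435  0.14249167] ((467.9967041015625, -219.37986755371094), (7.985747814178467, 99.4117660522461), 16.3569278717041)
scene0.png 3 [0.686 0.785] [0.065 0.11 ] 0.0445
scene0.png 5 [0.689 0.788] [0.039 0.083] 0.0431
scene0.png 7 [0.69  0.789] [0.013 0.056] 0.0426
scene0.png 9 [0.691 0.79 ] [-0.013  0.029] 0.0427
scene0.png 11 [0.691 0.79 ] [-0.04   0.003] 0.0431
front [0.67559178 0.10315262 0.2789651 ] [0.69068166 0.11174643 0.30618022] [0.70618527 0.14310663 0.3265682 ]
side0.png 3 [0.684 0.781] [0.063 0.109] 0.0452
side0.png 5 [0.687 0.783] [0.038 0.083] 0.0453
side0.png 7 [0.688 0.785] [0.012 0.057] 0.0454
side0.png 9 [0.69  0.786] [-0.014  0.032] 0.046
side0.png 11 [0.689 0.785] [-0.041  0.006] 0.0476
front [0.67548856 0.10351623 0.2817621 ] [0.68387472 0.11483342 0.30666983] [0.68947199 0.13357323 0.31264906]
```

View pics/w1.png

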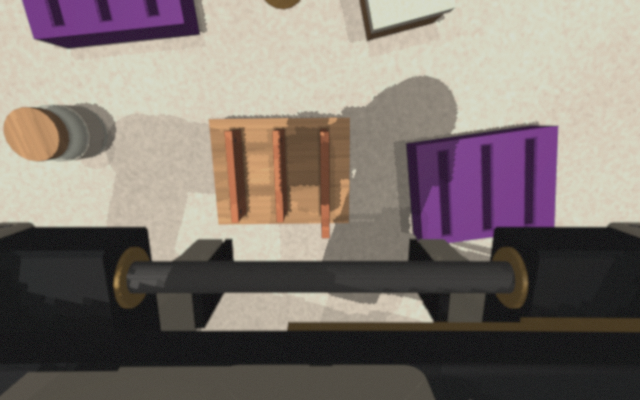

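The wrist view shows the rack at (280,170), with the tall plate's top edge at (325,180) between the open fingers. From it I get a plate top centre of (0.468, -0.2194, 0.1425) and a normal at 16.4°. Descending to TCP z ≈ 0.098, with the fingertips above the short plates, then closing.

```bash
python3 -m crank '[[[-0.0015,-0.01,-0.02],[0,0,0.7],1],[[0,0,-0.03],[0,0,0],1],[[0,0,-0.03],[0,0,0],1],[[0,0,-0.03],[0,0,0],1],[[0,0,-0.03],[0,0,0],1],[[0,0,-0.03],[0,0,0],1],[[0,0,-0.017],[0,0,0],1],[[0,0,0],[0,0,0],1],[[0,0,0],[0,0,0],1]]'; python3 -m crank '[[[0,0,0],[0,0,0],-1],[[0,0,0],[0,0,0],-1],[[0,0,0],[0,0,0],-1],[[0,0,0],[0,0,0],-1],[[0,0,0],[0,0,0],-1],[[0,0,0],[0,0,0],-1],[[0,0,0],[0,0,0],-1],[[0,0,0],[0,0,0],-1],[[0,0,0],[0,0,0],-1],[[0,0,0],[0,0,0],-1]]'
```

```text
clock: 3.45
tool_pos: [0.4689, -0.2176, 0.1003]
orientation: [-180.0, -0.0, -73.3]
force: [0.7, 0.6, -0.4]
opening: 0.0876
gripper_force: 0.0
clock: 4.45
tool_pos: [0.4685, -0.2184, 0.0995]
orientation: [180.0, 0.0, -73.4]
force: [0.1, 0.8, 0.5]
opening: 0.0132
gripper_force: 0.0
```

```bash
python3 -m crank '[[[0,0,0],[0,0,0],-1],[[0,0,0],[0,0,0],-1],[[0,0,0],[0,0,0],-1],[[0,0,0],[0,0,0],-1],[[0,0,0],[0,0,0],-1]]'; python3 -m crank '[[[0,0,0.01],[0,0,0],-1],[[0,0,0.01],[0,0,0],-1],[[0,0,0.02],[0,0,0],-1],[[0,0,0.02],[0,0,0],-1],[[0,0,0.03],[0,0,0],-1],[[0,0,0.03],[0,0,0],-1],[[0,0,0.03],[0,0,0],-1],[[0,0,0.03],[0,0,0],-1],[[0,0,0.02],[0,0,0],-1],[[0,0,0],[0,0,0],-1],[[0,0,0],[0,0,0],-1],[[0,0,0],[0,0,0],-1]]'
python3 - <<'E'
from h import *
snap('side','s2.png'); o=ctrl.get_obs();print(o['tool_pos'],o['joint_pos'].round(1))
p=load('s2.png')['p'][150:330,230:430]; cv2.imwrite('pics/s2c.png',cv2.resize(p,None,fx=3,fy=3))
E
```

```text
clock: 4.95
tool_pos: [0.4685, -0.2184, 0.0995]
orientation: [-180.0, 0.0, -73.4]
force: [0.2, -0.5, -0.5]
opening: 0.0078
gripper_force: 30.0
clock: 6.15
tool_pos: [0.4677, -0.2181, 0.2984]
orientation: [179.9, 0.1, -73.4]
force: [0.2, 0.1, -3.0]
opening: 0.0075
gripper_force: 30.0
[ 0.46773984 -0.21821569  0.29829596] [ -3.2   3.2 -12.2  -0.  -74.7  19.8]
```

View pics/s2c.png

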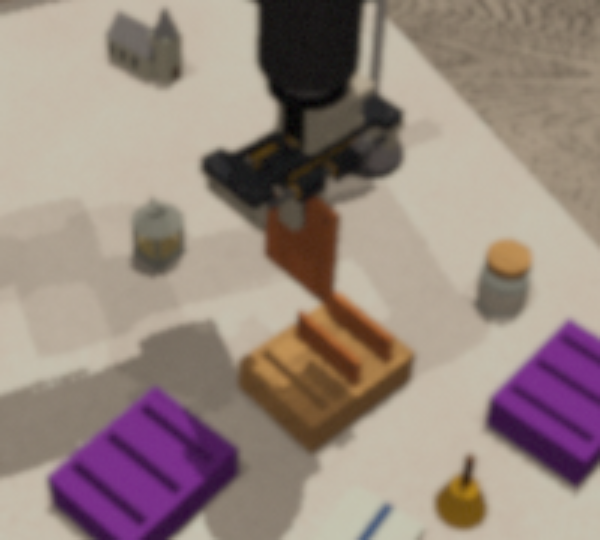

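Plate held, clear of the block; the other plates remain in their slots (crop (330,345) and (362,325)). Next I carry it to the focus: yaw to 7°, tilt by 25°, TCP target (0.531, 0.100, 0.244).

```bash
python3 -m crank '[[[0,0.01,0.0],[0,0,-2.4],-1],[[0,0.02,0],[0,0,-2.4],-1],[[0,0.03,0],[0,0,-2.4],-1],[[0,0.03,0],[0,0,-2.4],-1],[[0,0.03,0],[0.5,-4.1,0],-1],[[0,0.03,0],[0.5,-4.1,0],-1],[[0,0.03,0],[0.5,-4.1,0],-1],[[0.01,0.03,0],[0.5,-4.1,0],-1],[[0.01,0.03,0],[0.5,-4.2,0],-1],[[0.01,0.03,0],[0.5,-4.2,0],-1],[[0,0.02,0],[0,0,0],-1],[[0,0,0],[0,0,0],-1]]'
python3 -m crank '[[[0.01,0.01,-0.01],[0,0,0],-1],[[0.01,0.01,-0.015],[0,0,0],-1],[[0.008,0.008,-0.015],[0,0,0],-1],[[0.005,0,-0.015],[0,0,0],-1],[[0,0,0],[0,0,0],-1],[[0,0,0],[0,0,0],-1],[[0,0,0],[0,0,0],-1]]'
python3 - <<'E'
from h import *
from scipy.spatial.transform import Rotation as Ro
o=ctrl.get_obs(); R=Ro.from_euler('xyz',o['orientation'],degrees=True).as_matrix()
print(o['tool_pos'],R.round(3),o['joint_pos'].round(1))
snap('scene','f1.png'); snap('side','f2.png')
a=load('f1.png')['p'][150:310,310:450]; b=load('f2.png')['p'][100:260,270:410]
cv2.imwrite('pics/fc.png',np.hstack([cv2.resize(x,(400,457)) for x in(a,b)]))
E
```

```text
clock: 7.4
tool_pos: [0.4975, 0.0729, 0.2981]
orientation: [-155.1, -0.1, -82.8]
force: [-0.0, -0.4, -2.9]
opening: 0.0075
gripper_force: 30.0
clock: 8.1
tool_pos: [0.5316, 0.0994, 0.2453]
orientation: [-155.0, -0.0, -83.0]
force: [0.4, 0.1, -2.3]
opening: 0.008
gripper_force: 30.0
[0.53164497 0.09940086 0.24532303] [[ 0.121 -0.899  0.42 ]
 [-0.993 -0.11   0.051]
 [ 0.    -0.423 -0.906]] [ 39.7  -8.  -43.4  23.2 -35.5 -49.4]
```

View pics/fc.png

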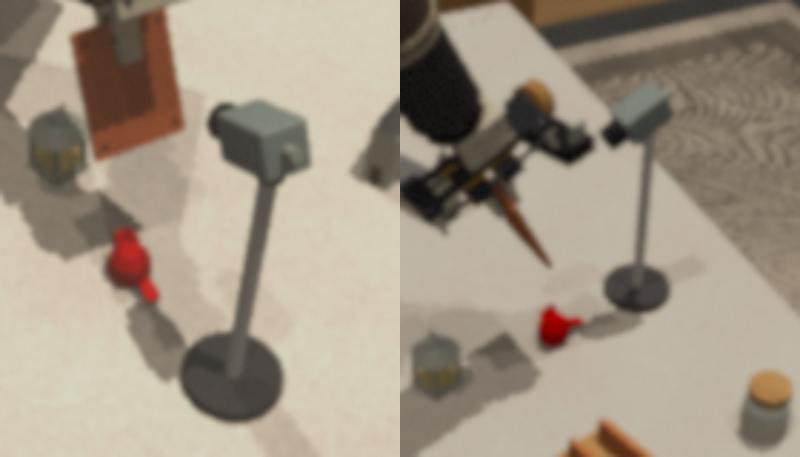

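The plate is tilted below the gripper (left crop, (128,85)) and faces the lens at (218,122); the gripper is clear of the camera. I'll check the plate's pose by its point cloud.

```bash
python3 - <<'E'
from h import *
X,p=cloud('f1.png'); hsv=cv2.cvtColor(p,40).astype(int)
F=np.array([.5407,.1012,.2224]); c7,s7=np.cos(np.radians(7)),np.sin(np.radians(7)); c,s=np.cos(np.radians(25)),np.sin(np.radians(25))
B=np.array([[c*c7,c*s7,s],[-s7,c7,0],[-s*c7,-s*s7,c]])
L=(X-F)@B.T
m=(np.abs(L[...,0])<.03)&(np.abs(L[...,1])<.08)&(L[...,2]<.02)&(L[...,2]>-.1)
Q=L[m]; print(len(Q),np.percentile(Q,[1,50,99],axis=0).round(4))
u,sv,vt=np.linalg.svd(Q-Q.mean(0),full_matrices=False); print(vt[2],sv/np.sqrt(len(Q)))
low=Q[Q[:,2]<0]
r=cv2.minAreaRect((Q[:,1:]*1000).astype(np.float32));print(r)
print(ctrl.get_obs()['qvel'].round(2))
E
```

```text
965 [[-0.0011 -0.0525 -0.0632]
 [ 0.0042 -0.0052 -0.0213]
 [ 0.0084  0.0465  0.0191]]
[ 9.99989756e-01 -4.52535659e-03 -9.57539238e-05] [0.02964847 0.02426745 0.00201066]
((-2.5153274536132812, -22.259258270263672), (84.2298583984375, 101.9572982788086), 89.91048431396484)
[-0.   -0.12 -0.16  0.09  0.18 -0.06]
```

The pose is within about 3 mm and 0.5° of the target, and the arm is at rest, so I'm handing in.

```bash
python3 -m crank '[[[0,0.002,0],[0,0,0],-1],[[0,0,0],[0,0,0],-1],[[0,0,0],[0,0,0],-1],[[0,0,0],[0,0,0],-1],[[0,0,0],[0,0,0],-1]]'; python3 -c "
from plant import close_job
print(close_job())"
```

```text
clock: 8.7
tool_pos: [0.5315, 0.1016, 0.2446]
orientation: [-155.0, -0.0, -83.0]
force: [-0.1, -0.4, -2.5]
opening: 0.0079
gripper_force: 30.0
the job is handed in; nothing more can be done
None
```

I drew the tall plate from the block and handed in with the gripper holding it in front of the camera, measured about 3 mm and 0.5° from the target pose before a final 2 mm correction; the judge's verdict was not shown.

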